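Clear the cracker board into the crumb pan

TASK

Clear the broken cracker pieces off the board at this market stall: first lift the hatch by its handle over the ridge and slide it fully open so that it lies flat beyond the ridge, then take the scraper and sweep all five pieces down the chute into the crumb pan, and stand the scraper upright back in its tray. It is food, so do not touch the pieces with the gripper's fingers, and leave the stacks, bottles and jar alone.

Things in the scene. Friction and masses are not known exactly. Their poses are not given: they have to be found in the camera images.
- board: fixed wooden clearing board, 194 mm wide (own x), 416 long (own y). Origin on the table, under the middle of the chute's edge nearest the pieces; z up. Deck top 60 mm above the table, 174 wide between side lips 12 high. y = 0 to +215: flat deck with the pieces, ended by a lip 12 high. y = 0 to -60: chute. y = -60 to -185: landing, same height as the deck, ended by a lip 12 high
- chute (a point): centre of the chute at deck height (board 0, -30, 60 mm): open shaft 60 mm along y and the full 174 mm wide, down to the crumb pan's floor 8 mm above the table. Covered by the hatch at the start
- ridge (a point): middle of the detent ridge's top, across the landing: 8 mm high over the deck, board y = -74 to -82, 144 long; it blocks the hatch. From board y = -35 to -185 side rails reach 10 mm inward (free width 154 between them), undersides 24 mm and tops 28 mm above the deck: over the landing the 6 mm hatch plate can rise at most 18 mm
- hatch_grip (a point): centre of the upright bar handle on the middle of the loose aluminium hatch (plate 166 along x, 80 along y, 6 thick; 0.15 to 0.3 kg). Handle 60 long (x), 20 thick (y), 35 high above the plate; this point is 23.5 mm above the plate's underside. Axes as the board's. Closed: board y about -29, plate on the deck. Open: plate flat on the landing beyond the ridge, this point at board y -123 to -144
- scraper_mid (a point): centre of the loose wooden scraper standing in its tray (0.13 to 0.25 kg), 85 mm high in all: lower block 130 long (own x), 28 thick (own y), 40 high with a rubber foot; on it a handle 80 long (x), 22 thick (y), 45 high. This point is 42.5 mm above the foot; z up. Either long face can sweep
- tray: fixed shallow steel tray in which the scraper stands: 170 (own x) by 80 (y) outside, rim 12 high, walls 4, inner floor 4 mm above the table. Origin at the centre of its underside. It may be left or right of the board.
- piece0_mid (a point): centre of a broken piece of black sesame cracker, flat, about 34 by 26 by 6 mm, 12 g, lying loose on the deck at any yaw
- piece1_mid (a point): centre of a broken piece of black sesame cracker, flat, about 34 by 26 by 6 mm, 12 g, lying loose on the deck at any yaw
- piece2_mid (a point): centre of a broken piece of black sesame cracker, flat, about 34 by 26 by 6 mm, 12 g, lying loose on the deck at any yaw
- piece3_mid (a point): centre of a broken piece of black sesame cracker, flat, about 34 by 26 by 6 mm, 12 g, lying loose on the deck at any yaw
- piece4_mid (a point): centre of a broken piece of black sesame cracker, flat, about 34 by 26 by 6 mm, 12 g, lying loose on the deck at any yaw
- pack: bystander: round stack of tan crackers, 130 mm across, 54 high, standing loose on the table; origin at the centre of its underside
- bottle0: bystander: dark sauce bottle with black cap, 57 mm across, 177 high, standing loose; origin at the centre of its underside
- bottle1: bystander: dark sauce bottle with black cap, 57 mm across, 177 high, standing loose; origin at the centre of its underside
- bottle2: bystander: dark sauce bottle with black cap, 57 mm across, 177 high, standing loose; origin at the centre of its underside
- jar: bystander: squat jar, 72 mm across, 90 high; origin at the centre of its underside
- blackpack: bystander: round stack of black crackers, 140 mm across, 48 high, at the far side; origin at the centre of its underside

How it is judged:
By the outcome, as a careful person would: the job done as asked, in the order asked, and still so for the second after the job is handed in, with the robot touching nothing.
It also fails if it takes over 67 s, if anything falls off the work surface, if the arm or the gripper's body presses on something with over 40 N, if the wrist force passes 120 N, or if a joint passes its speed limit or range.

ROBOT

A 6-joint arm with a two-finger parallel gripper is mounted at the origin on the work surface. World frame = base frame: x ahead of the robot, y to its left, z up, the work surface at z = 0. Lengths are in m, angles in rad, forces in N, time in s.
With the tool pointing down it reaches from about 0.325 to 0.925 m from the base axis. Payload 3.1 kg.
Tool frame: the origin (TCP) lies midway between the tips of the shut fingers; the grasp point (between the pads) lies 19 mm behind it (ctrl.grip_depth is the distance from the TCP to the grasp point, in m); x points along the fingers, y is the direction in which the jaws open and shut, and the axes are right-handed (so a half turn about x gives the same grasp; the last joint's range is limited). The gripper opens to 85 mm and grips with 20 to 120 N. Pads are 22 mm wide; open, the fingers measure 114 mm over their backs; the gripper's body (76 mm by 85 mm) begins 54 mm behind the grasp point. The pads swing forward as they close: fully open they stand 13 mm farther back than shut.
Start: joints at [1.203, 0.217, 1.613, -0, 1.311, -0.112], TCP at [0.158, 0.605, 0.231] pointing down, gripper open.
Joint ranges: [-2.75, 2.75], [-0.78, 2.1], [0.31, 2.55], [-1.13, 4.27], [0.13, 2.63], [-2.58, 2.58]. Speed limits (rad/s): [2.79, 2.79, 3.14, 3.14, 3.14, 3.14].

INTERFACE

Orientations are given as a unit quaternion [x, y, z, w].
In Python, from bench import telemetry, eyes, ctrl gives the robot as it stands. The module is installed in compiled form; this text tells all that it offers.
- The arm moves only by the tool send_rows, never from a script. Its argument "series" is one flat list of numbers, 5 for each row, row after row: the shift along the tool's x, y, z in mm, then the turn about the tool's x in degrees, then the closure in counts, from 0 (fully open) to 255 (shut). A call has 1 to 20 rows; each row shifts and turns the pose as measured when the row begins, along the tool's axes as they then stand; what a row does not reach is not made up. A row lasts 1/8 s, in which the tool goes at most 62.5 mm and 10.7 degrees, less where a joint would pass 70% of its speed; a pose out of reach is approached as far as the arm can. A call with a gripper value outside its range is refused whole. The fingers move at their own pace and stop on an object; "force" is the grip in N (left out, the last holds). Time passes only in rows, so rows that do not move let the fingers close. It gives the time, the measured TCP pose, the force and the opening at its end, in the units of the state.
- telemetry.get_obs(): the state, without advancing time (a new reading comes with each control period).
- eyes.read_camera(name): name is "scene" or "top" or "wrist"; returns a dict with "color" (400x640x3 uint8, blue, green, red), "K" (3x3 intrinsics, pixels), "R" (3x3) and "t" (3): a world point X has camera coordinates R X + t. Camera axes: x right, y down, z forward; pixel columns grow to the right and rows downward; lengths in m; the calibration is good to about 2 mm. A picture is of the moment at which its call begins. There is no depth.
- ctrl.sign_off(): hands the job in, once; it reports no verdict.
The state is a dict: "t": time; "joints": joint angles; "joint_vel": joint speeds; "tau": joint torques, N m; "tool_pos": TCP position; "tcp_rot": TCP orientation; "wrist_force": force on the tool from outside, world axes, zero at the start; "torque": the same for the moment, N m; "grip_width": opening from 0.0 (shut) to 1.0 (fully open).
Only numpy, scipy, OpenCV 4.12 (cv2) and the standard library are available. Lean on these libraries where they do the work, as an engineer would, in place of code of your own. Each camera call takes 0.05 s, during which the arm holds its last target. There are 200 camera calls.

## Working session

There is one attempt and no reset: what is moved stays moved. The work goes in short steps, Python scripts to look and compute and a tool call to move; the robot and the scene stay as the last step left them, time stands still between calls to the robot, and variables do not carry over. Pictures are saved under pics/ and viewed, about 8 in all and at most 12, crops included, and the job is handed in when it is done.

Besides the shell and the picture viewer there is one more tool, called after "Request:" by a JSON object that holds its "name" and its "arguments". send_rows: Moves the arm, as the interface text tells. Its arguments: {"type":"object","properties":{"series":{"type":"array","items":{"type":"number"}},"force":{"type":"number"}},"required":["series"]}

```bash
mkdir -p pics
cat > h.py <<'E'
from bench import telemetry, eyes, ctrl
import numpy as np, cv2
from scipy.spatial.transform import Rotation as Ro
def cam(n,f=None):
    c=eyes.read_camera(n)
    if f: cv2.imwrite('pics/'+f,c['color'])
    np.savez('pics/'+n+'.npz',**{k:np.asarray(v) for k,v in c.items()})
    return c
def ray(c,uv,z):
    d=c['R'].T@np.linalg.inv(c['K'])@np.array([uv[0],uv[1],1.]); o=-c['R'].T@np.asarray(c['t']).ravel()
    return o+d*(z-o[2])/d[2]
def proj(c,X):
    p=c['K']@(c['R']@np.asarray(X)+np.asarray(c['t']).ravel()); return p[:2]/p[2]
E
python3 - <<'E'
from h import *
for n in('scene','top'):
    c=cam(n,n+'0.png'); print(n,-c['R'].T@np.asarray(c['t']).ravel(),c['K'][0,0],c['R'][2])
o=telemetry.get_obs();print(o)
print(Ro.from_quat(o['tcp_rot']).as_matrix(), ctrl.grip_depth)
E
```

```text
scene [1.40192212 0.44567831 0.88897668] 435.38817668044106 [-0.63851848 -0.38500032 -0.66638495]
top [0.4174212  0.01460569 1.38105515] 510.83751275294003 [ 0.15440189 -0.00365334 -0.98800137]
{'t': 0.1, 'joints': array([ 1.20279231e+00,  2.17688650e-01,  1.61478112e+00,  1.23674643e-05,
        1.31130359e+00, -1.12181061e-01]), 'joint_vel': array([-0.00082484, -0.00268209, -0.00421923,  0.00117013, -0.00280395,
       -0.00179719]), 'tau': array([-1.27496736e-03, -3.98075616e+01, -3.04967988e+01, -2.00430404e-04,
        4.23060585e-03, -5.78779158e-08]), 'tool_pos': array([0.15784825, 0.60397837, 0.2300888 ]), 'tcp_rot': array([ 0.08945382,  0.70151693, -0.09094957,  0.70114205]), 'wrist_force': array([-0.83828977,  0.22739448,  0.53980741]), 'torque': array([ 0.01098329, -0.04537715, -0.09362172]), 'grip_width': 1.0016128506122166}
[[-7.95669188e-04  2.53043887e-01  9.67454473e-01]
 [-2.03039843e-03  9.67452377e-01 -2.53045008e-01]
 [-9.99997622e-01 -2.16565816e-03 -2.55992135e-04]] 0.0187
```

View pics/top0.png

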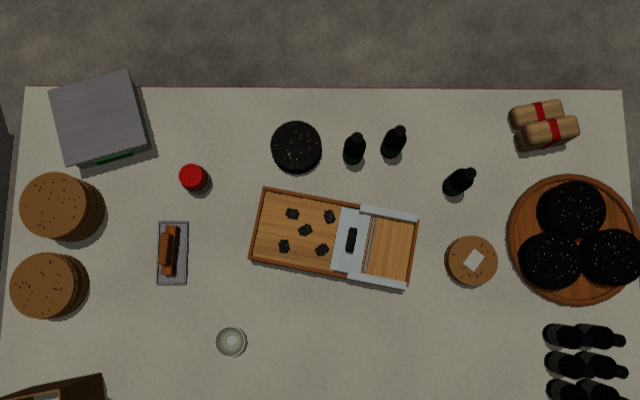

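View pics/scene0.png

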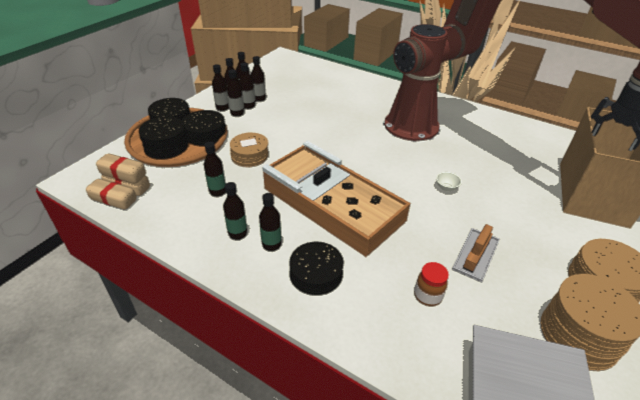

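The top view shows the board (about 248–420, 187–290) with the hatch at 350,240 and five pieces on the left. The tray with the scraper is at 172,253, with the jar at 194,180 and the bottles at 355,148, 394,142 and 460,181. The scene view agrees. Next I'll enlarge both areas.

Run:
```python
from h import *
c=cv2.imread('pics/top0.png')
a=cv2.resize(c[180:300,240:430],None,fx=4,fy=4,interpolation=cv2.INTER_CUBIC)
cv2.imwrite('pics/cropA.png',a)
b=cv2.resize(c[210:295,145:200],None,fx=7,fy=7,interpolation=cv2.INTER_CUBIC)
cv2.imwrite('pics/cropB.png',b)
```

```text
(no output)
```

View pics/cropA.png

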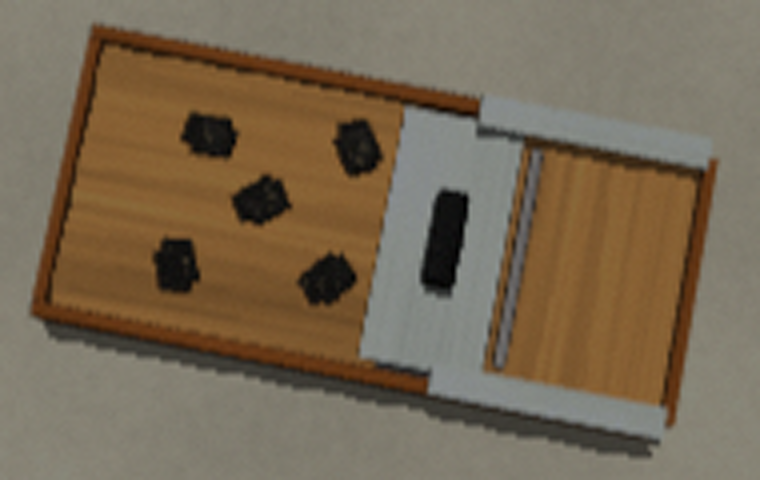

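View pics/cropB.png

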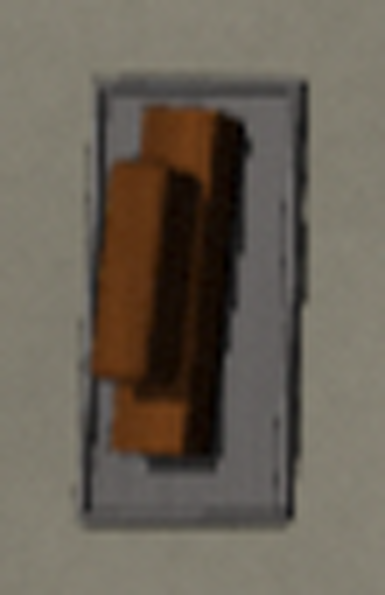

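The crops show the board's corners, rails, ridge and handle clearly, and the tray and scraper as well (scraper handle top centre about 131,272 in crop B). Now I'll fit the poses.

```bash
cat > m.py <<'E'
from h import *
from scipy.optimize import least_squares
c=dict(np.load('pics/top.npz'))
A=lambda u,v:((u+.5)/4-.5+240,(v+.5)/4-.5+180)
B=lambda u,v:((u+.5)/7-.5+145,(v+.5)/7-.5+210)
def fit(L,I,x0):
    L=np.array(L)/1e3
    def f(p):
        W=(Ro.from_euler('z',p[2]).as_matrix()@L.T).T+[p[0],p[1],0]
        return np.concatenate([proj(c,w)-i for w,i in zip(W,I)])
    s=least_squares(f,x0,x_scale=[.1,.1,.1]);return s.x,s.fun.reshape(-1,2)
bp,r=fit([(97,223,72),(-97,223,72),(97,-193,72),(-97,-193,72),(97,-35,88),(-97,-35,88),(72,-78,68),(-72,-78,68)],
 [A(95,27),A(35,315),A(715,160),A(672,425),A(482,97),A(430,392),A(537,152),A(499,367)],[.55,0,0])
tp,r2=fit([(85,40,12),(85,-40,12),(-85,40,12),(-85,-40,12)],[B(97,78),B(305,85),B(80,522),B(292,522)],[.5,.4,0])
sp,r3=fit([(40,11,89),(40,-11,89),(-40,11,89),(-40,-11,89),(65,14,44),(65,-14,44)],[B(112,160),B(168,165),B(93,378),B(152,381),B(145,107),B(215,110)],[.5,.4,0])
Rb=Ro.from_euler('z',bp[2]).as_matrix()
def b2w(x,y,z): return Rb@np.array([x,y,z])/1e3+[bp[0],bp[1],0]
def w2b(w): return Rb.T@(np.asarray(w)-[bp[0],bp[1],0])*1e3
E
python3 - <<'E'
from m import *
np.set_printoptions(precision=4,suppress=True)
print('board',bp,np.abs(r).max(),'\n',r);print('tray',tp,r2.ravel());print('scr',sp,r3.ravel())
print('handle',w2b(ray(c,A(446,242),.101)))
for u in [(210,135),(358,147),(262,200),(177,265),(327,279)]: print('pc',w2b(ray(c,A(*u),.064)))
for n,u,z in [('jar',(191,175),.09),('b0',(357,139),.177),('b1',(399,132),.177),('b2',(468,173),.177),('blackpk',(296,147),.048),('pack',(473,260),.054)]: print(n,ray(c,u,z), w2b(ray(c,u,z)))
s=dict(np.load('pics/scene.npz'))
for q in [(97,223,72),(-97,223,72),(97,-193,72),(0,-29,101)]: print(q,proj(s,b2w(*q)))
print(proj(s,[sp[0],sp[1],.089]))
E
```

```text
board [ 0.5437 -0.0424 -0.1864] 4.267641380456439 
 [[-0.7413 -0.6775]
 [-1.4102  0.547 ]
 [ 1.5345 -3.9806]
 [ 0.0847  4.2676]
 [ 0.2717 -0.6685]
 [-0.4139  0.4819]
 [ 0.4756 -0.7257]
 [ 0.2272  0.3919]]
tray [0.5096 0.403  0.01  ] [ 0.1683  0.19    0.1418 -0.9705 -0.1414  0.467  -0.1625  0.2838]
scr [ 0.5146  0.4042 -0.0286] [-0.3525 -0.0438  0.3104 -0.4735 -0.207   0.4773  0.1106  0.3365 -0.2421
 -0.1239  0.3872 -0.2034]
handle [ -2.2886 -28.0872 101.    ]
pc [ 41.1023 133.6457  64.    ]
pc [51.639  37.5449 64.    ]
pc [ 5.7675 92.1701 64.    ]
pc [-45.9651 137.8199  64.    ]
pc [-36.5015  41.1586  64.    ]
jar [0.704  0.3422 0.09  ] [ 86.2396 407.6315  90.    ]
b0 [ 0.7764 -0.0803  0.177 ] [235.6536   5.879  177.    ]
b1 [ 0.7946 -0.1831  0.177 ] [272.6155 -91.7815 177.    ]
b2 [ 0.6929 -0.3478  0.177 ] [ 203.1688 -272.4396  177.    ]
blackpk [0.7917 0.0739 0.048 ] [222.1572 160.2478  48.    ]
pack [ 0.4904 -0.3883  0.054 ] [  11.6667 -349.8052   54.    ]
(97, 223, 72) [367.5868 238.1408]
(-97, 223, 72) [410.2049 201.5699]
(97, -193, 72) [259.5201 168.385 ]
(0, -29, 101) [321.0954 170.0163]
[483.2236 232.3763]
```

```bash
sed -i 's/(97,-193,72),(-97,-193,72)/(87,-193,72),(-87,-193,72)/' m.py
cat >> m.py <<'E'
np.set_printoptions(precision=4,suppress=True)
def go(target,yaw):
    "shift in tool axes (mm) to target after turning jaws to world yaw deg; turn in deg first"
    o=telemetry.get_obs();M=Ro.from_quat(o['tcp_rot']);m=M.as_matrix()
    y0=np.degrees(np.arctan2(m[1,1],m[0,1]));t=-((yaw-y0+90)%180-90)
    M2=M*Ro.from_euler('x',t,degrees=True)
    print('turn',round(t,2),'shift',np.round(M2.inv().apply(np.asarray(target)-o['tool_pos'])*1e3,1),'pos',o['tool_pos'],'bd',w2b(o['tool_pos']).round(1),'w',round(o['grip_width'],3),'F',o['wrist_force'].round(1),'t',round(o['t'],2),'tilt',m[:2,0].round(4))
BY=90+np.degrees(bp[2])
E
python3 - <<'E'
from m import *
print(bp,BY,abs(r).max(),'handle',w2b(ray(c,A(446,242),.101)))
for u in [(210,135),(358,147),(262,200),(177,265),(327,279)]: print('pc',w2b(ray(c,A(*u),.064)))
go(b2w(-1,-28,150),BY); go(b2w(-1,-28,72),BY)
E
```

```text
[ 0.5436 -0.0424 -0.1868] 79.29961130806397 1.423984283707341 handle [ -2.1752 -28.0824 101.    ]
pc [ 41.1502 133.6681  64.    ]
pc [51.7259 37.5716 64.    ]
pc [ 5.8322 92.1782 64.    ]
pc [-45.9188 137.807   64.    ]
pc [-36.4162  41.1495  64.    ]
turn -3.96 shift [  81.2 -591.3  498.1] pos [0.1578 0.604  0.2301] bd [-499.1  563.5  230.1] w 1.002 F [-0.8  0.2  0.5] t 0.1 tilt [-0.0008 -0.002 ]
turn -3.96 shift [ 159.2 -591.2  498.1] pos [0.1578 0.604  0.2301] bd [-499.1  563.5  230.1] w 1.002 F [-0.8  0.2  0.5] t 0.1 tilt [-0.0008 -0.002 ]
```

Request:
{"name": "send_rows", "arguments": {"series": [0, 0, 0, -4, 120, 0, -37, 31, 0, 120, 0, -37, 31, 0, 120, 0, -37, 31, 0, 120, 0, -37, 31, 0, 120, 0, -37, 31, 0, 120, 0, -37, 31, 0, 120, 0, -37, 31, 0, 120, 0, -37, 31, 0, 120, 0, -37, 31, 0, 120, 0, -37, 31, 0, 120, 0, -37, 31, 0, 120, 0, -37, 31, 0, 120, 0, -37, 31, 0, 120, 0, -37, 31, 0, 120, 0, -37, 31, 0, 120, 0, -36, 32, 0, 120, 30, 0, 0, 0, 120, 30, 0, 0, 0, 120, 0, 0, 0, 0, 120], "force": 60}}

```text
t: 2.6
tool_pos: [0.546, -0.0928, 0.1624]
tcp_rot: [0.062, 0.706, -0.067, 0.702]
wrist_force: [-0.9, -0.3, -0.2]
grip_width: 0.533
```

Run:
```python
from m import *
go(b2w(-1,-28,72),BY)
```

```text
turn 0.2 shift [ 90.3  21.8 -12.2] pos [ 0.546  -0.0928  0.1624] bd [ 11.7 -49.1 162.4] w 0.533 F [-0.9 -0.3 -0.2] t 2.6 tilt [-0.0073 -0.0066]
```

Request:
{"name": "send_rows", "arguments": {"series": [0, 11, -6, 0, 120, 0, 11, -6, 0, 120, 20, 0, 0, 0, 120, 20, 0, 0, 0, 120, 0, 0, 0, 0, 120]}}

```text
t: 3.22
tool_pos: [0.5404, -0.0645, 0.1282]
tcp_rot: [0.061, 0.703, -0.066, 0.705]
wrist_force: [0.0, 0.7, 0.5]
grip_width: 0.531
```

Run:
```python
from m import *
go(b2w(-1,-28,72),BY)
cam('wrist','w1.png')
```

```text
turn 0.41 shift [56.3 -5.2 -2.2] pos [ 0.5404 -0.0645  0.1282] bd [  1.  -22.3 128.2] w 0.531 F [0.  0.7 0.5] t 3.23 tilt [ 0.0027 -0.0078]
```

View pics/w1.png

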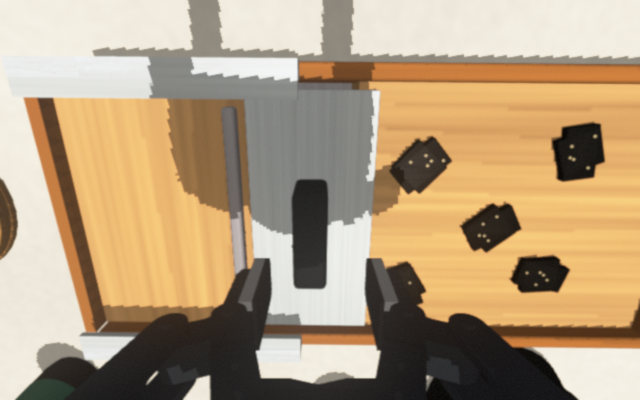

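The handle sits between the fingers, at about 310,235. I'll descend with the correction.

Request:
{"name": "send_rows", "arguments": {"series": [15, -4, -2, 0, 120, 15, 0, 0, 0, 120, 10, 0, 0, 0, 120, 5, 0, 0, 0, 120, 0, 0, 0, 0, 120]}}

```text
t: 3.9
tool_pos: [0.5403, -0.0691, 0.0837]
tcp_rot: [0.06, 0.701, -0.066, 0.708]
wrist_force: [-0.8, -0.1, 0.1]
grip_width: 0.528
```

Run:
```python
from m import *
go(b2w(-1,-28,72),BY)
w=eyes.read_camera('wrist'); print([w2b(ray(w,p,.101)) for p in [(296,182),(326,182)]])
```

```text
turn 0.41 shift [11.7 -1.1 -2.9] pos [ 0.5403 -0.0691  0.0837] bd [  1.8 -26.8  83.7] w 0.528 F [-0.8 -0.1  0.1] t 3.9 tilt [ 0.0086 -0.0092]
[array([-48.3365, -35.3021, 101.    ]), array([-48.4476, -23.8329, 101.    ])]
```

Request:
{"name": "send_rows", "arguments": {"series": [8, -1, -2, 0, 120, 3, 0, 0, 0, 120, 0, 0, 0, 0, 255, 0, 0, 0, 0, 255, 0, 0, 0, 0, 255, 0, 0, 0, 0, 255, 0, 0, 0, 0, 255, 0, 0, 0, 0, 255], "force": 70}}

```text
t: 4.95
tool_pos: [0.5394, -0.0702, 0.0733]
tcp_rot: [0.06, 0.7, -0.067, 0.709]
wrist_force: [0.4, 0.3, -1.0]
grip_width: 0.22
```

Run:
```python
from m import *
go(b2w(-1,-28,72),BY)
```

```text
turn 0.4 shift [ 1.3  0.1 -2.1] pos [ 0.5394 -0.0702  0.0733] bd [  1.1 -28.1  73.3] w 0.22 F [ 0.4  0.3 -1. ] t 4.95 tilt [ 0.0114 -0.0099]
```

Request:
{"name": "send_rows", "arguments": {"series": [-7, 0, 0, 0, 255, -6, 0, 0, 0, 255, 0, 0, 0, 0, 255]}}

```text
t: 5.32
tool_pos: [0.5382, -0.0698, 0.0863]
tcp_rot: [0.06, 0.701, -0.066, 0.708]
wrist_force: [0.3, 0.6, -3.1]
grip_width: 0.224
```

Run:
```python
from m import *
go(b2w(0,-134,86.3),BY)
```

```text
turn 0.42 shift [   0.8 -106.1    0.2] pos [ 0.5382 -0.0698  0.0863] bd [ -0.2 -27.9  86.3] w 0.224 F [ 0.3  0.6 -3.1] t 5.33 tilt [ 0.0093 -0.0095]
```

Request:
{"name": "send_rows", "arguments": {"series": [0, -12, 0, 0, 255, 0, -12, 0, 0, 255, 0, -12, 0, 0, 255, 0, -12, 0, 0, 255, 0, 0, 0, 0, 255]}}

```text
t: 5.95
tool_pos: [0.5283, -0.1212, 0.0862]
tcp_rot: [0.06, 0.701, -0.067, 0.707]
wrist_force: [-1.1, 0.4, -2.0]
grip_width: 0.221
```

Run:
```python
from m import *
go(b2w(0,-134,86.3),BY)
```

```text
turn 0.36 shift [  0.4 -53.7   0.4] pos [ 0.5283 -0.1212  0.0862] bd [ -0.4 -80.3  86.2] w 0.221 F [-1.1  0.4 -2. ] t 5.95 tilt [ 0.0083 -0.0099]
```

Request:
{"name": "send_rows", "arguments": {"series": [0, -12, 0, 0, 255, 0, -12, 0, 0, 255, 0, -12, 0, 0, 255, 0, -12, 0, 0, 255, 0, 0, 0, 0, 255]}}

```text
t: 6.58
tool_pos: [0.5191, -0.172, 0.0866]
tcp_rot: [0.061, 0.701, -0.067, 0.707]
wrist_force: [-0.5, 0.1, -2.2]
grip_width: 0.222
```

Run:
```python
from m import *
go(b2w(0,-134,73.3),BY)
cam('wrist','w2.png')
```

```text
turn 0.35 shift [13.3 -2.  -0.2] pos [ 0.5191 -0.172   0.0866] bd [   0.  -131.9   86.6] w 0.222 F [-0.5  0.1 -2.2] t 6.58 tilt [ 0.0084 -0.01  ]
```

View pics/w2.png

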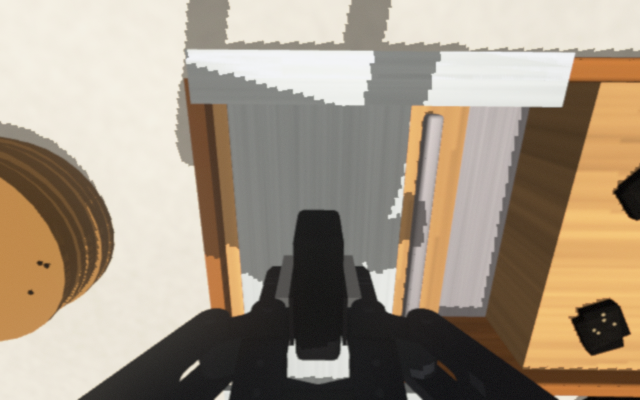

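The hatch is held beyond the ridge (430,200), clear of the end lip, and the chute is open. I'll lower it and release.

Request:
{"name": "send_rows", "arguments": {"series": [6, -1, 0, 0, 255, 5, -1, 0, 0, 255, 3, 0, 0, 0, 255, 0, 0, 0, 0, 255, 0, 0, 0, 0, 130, 0, 0, 0, 0, 130, 0, 0, 0, 0, 130, 0, 0, 0, 0, 130, -20, 0, 0, 0, 130, -40, 0, 0, 0, 130, -40, 0, 0, 0, 130, -20, 0, 0, 0, 130, 0, 0, 0, 0, 130]}}

```text
t: 8.25
tool_pos: [0.5186, -0.1716, 0.1964]
tcp_rot: [0.06, 0.701, -0.066, 0.707]
wrist_force: [0.5, -0.0, -0.7]
grip_width: 0.496
```

Run:
```python
from m import *
SY=90+np.degrees(sp[2]);print(sp,SY)
go([sp[0],sp[1],.15],SY)
c=cam('top'); cv2.imwrite('pics/t2.png',cv2.resize(c['color'][180:300,150:430],None,fx=2.8,fy=2.8))
```

```text
[ 0.5146  0.4042 -0.0286] 88.36252392363674
turn -8.59 shift [ 41.1 575.9 -20.7] pos [ 0.5186 -0.1716  0.1964] bd [  -0.6 -131.6  196.4] w 0.496 F [ 0.5 -0.  -0.7] t 8.25 tilt [ 0.0079 -0.0092]
```

View pics/t2.png

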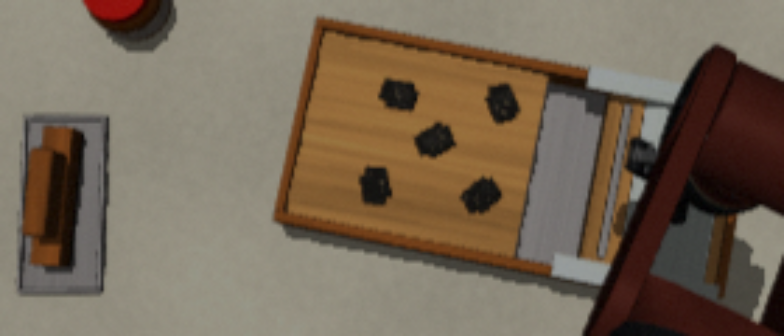

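The chute is open and the pieces haven't moved; the arm hides the hatch, so I'll check it later. Now to the scraper.

Request:
{"name": "send_rows", "arguments": {"series": [0, 0, 0, -8.6, 100, 0, 38, -1, 0, 100, 0, 38, -1, 0, 100, 0, 38, -2, 0, 100, 0, 38, -1, 0, 100, 0, 38, -1, 0, 100, 0, 38, -2, 0, 100, 0, 38, -1, 0, 100, 0, 38, -1, 0, 100, 0, 38, -2, 0, 100, 0, 38, -1, 0, 100, 0, 38, -1, 0, 100, 0, 38, -2, 0, 100, 0, 38, -1, 0, 100, 10, 30, -1, 0, 100, 10, 20, -2, 0, 100, 10, 0, 0, 0, 100, 0, 0, 0, 0, 100]}}

```text
t: 10.55
tool_pos: [0.4909, 0.3851, 0.1238]
tcp_rot: [0.003, 0.723, -0.016, 0.691]
wrist_force: [-1.4, -0.3, 0.6]
grip_width: 0.607
```

Run:
```python
from m import *
SY=90+np.degrees(sp[2])
go([sp[0],sp[1],.051],SY)
```

```text
turn 0.13 shift [71.3 21.2 26.4] pos [0.4909 0.3851 0.1238] bd [-131.2  410.3  123.8] w 0.607 F [-1.4 -0.3  0.6] t 10.55 tilt [-0.0454 -0.0178]
```

Request:
{"name": "send_rows", "arguments": {"series": [10, 8, 10, 0, 100, 10, 7, 9, 0, 100, 8, 6, 8, 0, 100, 0, 0, 0, 0, 100]}}

```text
t: 11.05
tool_pos: [0.5194, 0.402, 0.0934]
tcp_rot: [0.004, 0.723, -0.018, 0.691]
wrist_force: [-0.1, -0.1, 0.3]
grip_width: 0.609
```

Run:
```python
from m import *
SY=90+np.degrees(sp[2])
go([sp[0],sp[1],.051],SY)
cam('wrist','w3.png')
```

```text
turn -0.09 shift [42.6  2.9 -2.9] pos [0.5194 0.402  0.0934] bd [-106.3  432.2   93.4] w 0.609 F [-0.1 -0.1  0.3] t 11.05 tilt [-0.0454 -0.0189]
```

View pics/w3.png

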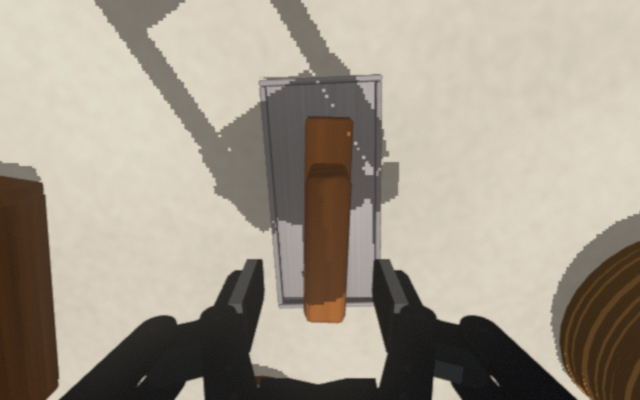

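The fingers straddle the scraper handle, which runs from 328,168 to 326,320. Descending to grip it.

Request:
{"name": "send_rows", "arguments": {"series": [12, 3, -3, 0, 100, 12, 0, 0, 0, 100, 10, 0, 0, 0, 100, 6, 0, 0, 0, 100, 0, 0, 0, 0, 100]}}

```text
t: 11.72
tool_pos: [0.5132, 0.4042, 0.0512]
tcp_rot: [0.004, 0.723, -0.018, 0.691]
wrist_force: [0.2, 0.1, 0.1]
grip_width: 0.609
```

Run:
```python
from m import *
SY=90+np.degrees(sp[2])
go([sp[0],sp[1],.051],SY)
```

```text
turn -0.06 shift [0.2 0.1 1.4] pos [0.5132 0.4042 0.0512] bd [-112.7  433.2   51.2] w 0.609 F [0.2 0.1 0.1] t 11.72 tilt [-0.046  -0.0194]
```

Request:
{"name": "send_rows", "arguments": {"series": [0, 0, 0, 0, 255, 0, 0, 0, 0, 255, 0, 0, 0, 0, 255, 0, 0, 0, 0, 255, 0, 0, 0, 0, 255, -6, 0, 0, 0, 255, -15, 0, 0, 0, 255, -25, 0, 0, 0, 255, -25, 0, 0, 0, 255, -25, 0, 0, 0, 255, -6, 0, 0, 0, 255, 0, 0, 0, 0, 255], "force": 90}}

```text
t: 13.22
tool_pos: [0.519, 0.4066, 0.1612]
tcp_rot: [0.004, 0.722, -0.017, 0.692]
wrist_force: [-0.8, 0.0, -2.8]
grip_width: 0.245
```

Run:
```python
from m import *
go(b2w(3,190,150),BY)
```

```text
turn 9.0 shift [  13.1 -246.3  111.1] pos [0.519  0.4066 0.1612] bd [-107.5  436.6  161.2] w 0.245 F [-0.8  0.  -2.8] t 13.22 tilt [-0.0428 -0.0176]
```

Request:
{"name": "send_rows", "arguments": {"series": [0, 0, 0, 4.5, 255, 0, 0, 0, 4.5, 255, 1, -18, 8, 0, 255, 1, -18, 8, 0, 255, 1, -18, 8, 0, 255, 1, -18, 8, 0, 255, 1, -18, 8, 0, 255, 1, -18, 8, 0, 255, 1, -18, 8, 0, 255, 1, -18, 8, 0, 255, 1, -18, 8, 0, 255, 1, -18, 8, 0, 255, 1, -18, 8, 0, 255, 0, -18, 8, 0, 255, 0, 0, 0, 0, 255]}}

```text
t: 15.1
tool_pos: [0.5736, 0.1558, 0.1472]
tcp_rot: [0.058, 0.72, -0.077, 0.687]
wrist_force: [-0.1, 0.4, -2.0]
grip_width: 0.248
```

Run:
```python
from m import *
go(b2w(3,190,120),BY)
```

```text
turn -0.22 shift [27.1 -9.5 11.5] pos [0.5736 0.1558 0.1472] bd [ -7.3 200.3 147.2] w 0.248 F [-0.1  0.4 -2. ] t 15.1 tilt [-0.0489 -0.0228]
```

Request:
{"name": "send_rows", "arguments": {"series": [0, -9, 11, 0, 255, 10, 0, 0, 0, 255, 10, 0, 0, 0, 255, 5, 0, 0, 0, 255, 0, 0, 0, 0, 255]}}

```text
t: 15.72
tool_pos: [0.581, 0.1452, 0.1192]
tcp_rot: [0.057, 0.721, -0.076, 0.686]
wrist_force: [-0.2, -0.1, -1.7]
grip_width: 0.248
```

Run:
```python
from m import *
go(b2w(3,190,109),BY)
```

```text
turn -0.11 shift [10.2 -1.   1.6] pos [0.581  0.1452 0.1192] bd [  1.9 191.3 119.2] w 0.248 F [-0.2 -0.1 -1.7] t 15.72 tilt [-0.0509 -0.0219]
```

Request:
{"name": "send_rows", "arguments": {"series": [6, -1, 1, 0, 255, 3, 0, 0, 0, 255, 0, 0, 0, 0, 255]}}

```text
t: 16.1
tool_pos: [0.5814, 0.1443, 0.1098]
tcp_rot: [0.057, 0.721, -0.076, 0.687]
wrist_force: [0.0, -0.0, -2.1]
grip_width: 0.247
```

Run:
```python
from m import *
go(b2w(3,4,109),BY)
```

```text
turn -0.07 shift [   6.5 -186.3    0.9] pos [0.5814 0.1443 0.1098] bd [  2.4 190.4 109.8] w 0.247 F [ 0.  -0.  -2.1] t 16.1 tilt [-0.0505 -0.0218]
```

Request:
{"name": "send_rows", "arguments": {"series": [1, -10, 0, 0, 255, 0.5, -12, 0, 0, 255, 0.5, -12, 0, 0, 255, 0.5, -12, 0, 0, 255, 0.5, -12, 0, 0, 255, 0.5, -12, 0, 0, 255, 0, 0, 0, 0, 255]}}

```text
t: 16.98
tool_pos: [0.5677, 0.0694, 0.1094]
tcp_rot: [0.058, 0.72, -0.077, 0.687]
wrist_force: [0.8, -1.0, -1.7]
grip_width: 0.247
```

Run:
```python
from m import *
go(b2w(3,4,109),BY)
c=cam('wrist','w4.png')
```

```text
turn -0.17 shift [   3.8 -110.2    0.3] pos [0.5677 0.0694 0.1094] bd [  2.9 114.3 109.4] w 0.247 F [ 0.8 -1.  -1.7] t 16.98 tilt [-0.0488 -0.0222]
```

View pics/w4.png

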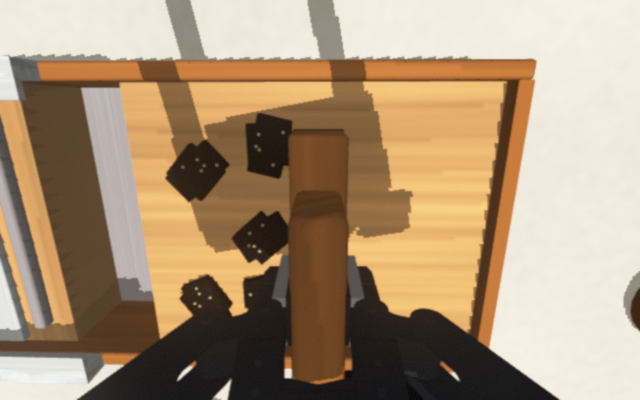

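All five pieces are ahead of the scraper and moving with it. Continuing.

Request:
{"name": "send_rows", "arguments": {"series": [0.5, -12, 0, 0, 255, 0.5, -12, 0, 0, 255, 0.5, -12, 0, 0, 255, 0.5, -12, 0, 0, 255, 0.5, -12, 0, 0, 255, 0.5, -12, 0, 0, 255, 0.5, -12, 0, 0, 255, 0.5, -12, 0, 0, 255, 0, -8, 0, 0, 255, 0, 0, 0, 0, 255]}}

```text
t: 18.27
tool_pos: [0.5468, -0.0395, 0.1086]
tcp_rot: [0.058, 0.72, -0.076, 0.687]
wrist_force: [0.4, 0.4, -2.0]
grip_width: 0.245
```

Run:
```python
from m import *
go(b2w(3,-6,109),BY)
```

```text
turn -0.13 shift [-0.1 -9.4  0.4] pos [ 0.5468 -0.0395  0.1086] bd [  2.6   3.4 108.6] w 0.245 F [ 0.4  0.4 -2. ] t 18.27 tilt [-0.0484 -0.022 ]
```

Request:
{"name": "send_rows", "arguments": {"series": [0.4, -10, 0, 0, 255, 0, 0, 0, 0, 255, -10, 15, 0, 0, 255, -20, 20, 0, 0, 255, -20, 20, 0, 0, 255, -10, 20, 0, 0, 255, 0, 20, 0, 0, 255, 0, 0, 0, 0, 255]}}

```text
t: 19.27
tool_pos: [0.5678, 0.0544, 0.1714]
tcp_rot: [0.058, 0.719, -0.074, 0.689]
wrist_force: [-0.2, 0.4, -1.9]
grip_width: 0.239
```

Run:
```python
from m import *
go(b2w(3,190,160),BY)
cam('top','t3.png');a=cam('wrist')['color'];b=eyes.read_camera('top')['color'][180:300,240:430]
cv2.imwrite('pics/mix.png',np.vstack([cv2.resize(a,(480,300)),cv2.resize(b,(480,300),interpolation=cv2.INTER_CUBIC)]))
```

```text
turn 0.04 shift [ 9.2 90.7 -2.4] pos [0.5678 0.0544 0.1714] bd [  5.8  99.6 171.4] w 0.239 F [-0.2  0.4 -1.9] t 19.27 tilt [-0.044  -0.0183]
```

View pics/mix.png

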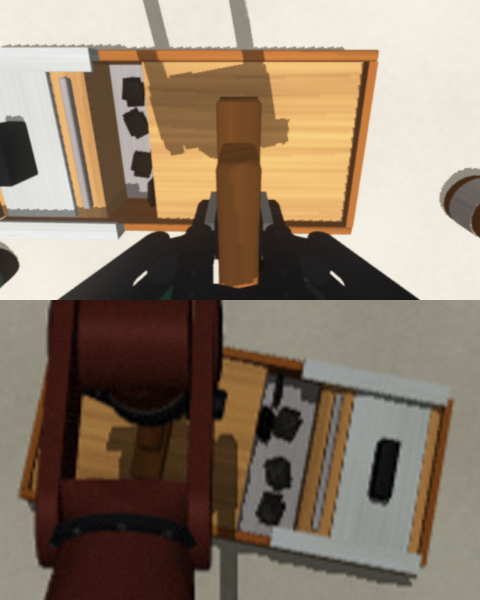

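The hatch lies flat beyond the ridge, and I can see pieces only in the chute, not on the deck. I'll carry the scraper over the tray, keep holding it, and check closely with the view unobstructed.

Run:
```python
from m import *
go([.512,.4042,.160],88.36)
```

```text
turn -9.15 shift [  6.5 350.4 -65.2] pos [0.5674 0.0522 0.1708] bd [  5.8  97.4 170.8] w 0.245 F [ 0.6 -0.3 -1.7] t 19.43 tilt [-0.0451 -0.0192]
```

Request:
{"name": "send_rows", "arguments": {"series": [0, 0, 0, -4.5, 255, 0, 0, 0, -4.5, 255, 0, 18, -3, 0, 255, 0, 18, -4, 0, 255, 0, 18, -3, 0, 255, 0, 18, -4, 0, 255, 0, 18, -3, 0, 255, 0, 18, -4, 0, 255, 0, 18, -3, 0, 255, 0, 18, -4, 0, 255, 0, 18, -3, 0, 255, 0, 18, -4, 0, 255, 0, 18, -3, 0, 255, 0, 18, -4, 0, 255, 0, 18, -3, 0, 255, 0, 18, -4, 0, 255, 0, 18, -3, 0, 255, 0, 18, -4, 0, 255, 0, 18, -3, 0, 255, 0, 0, 0, 0, 255]}}

```text
t: 21.92
tool_pos: [0.5129, 0.3812, 0.1657]
tcp_rot: [0.004, 0.724, -0.018, 0.69]
wrist_force: [1.2, 0.3, -2.5]
grip_width: 0.249
```

Run:
```python
from m import *
go([.512,.4042,.0515],88.36)
a=eyes.read_camera('top')['color'][180:300,240:430]; b=eyes.read_camera('scene')['color'][130:265,250:420]
cv2.imwrite('pics/mix2.png',np.vstack([cv2.resize(a[:95],(600,300),interpolation=cv2.INTER_CUBIC),cv2.resize(b[:90],(600,300),interpolation=cv2.INTER_CUBIC)]))
cv2.imwrite('pics/mix3.png',np.hstack([cv2.resize(a[15:115,70:130],None,fx=5,fy=5,interpolation=cv2.INTER_CUBIC),cv2.resize(b[:115],None,fx=2.9,fy=500/115,interpolation=cv2.INTER_CUBIC)]))
```

```text
turn -0.16 shift [113.7  25.3   3.8] pos [0.5129 0.3812 0.1657] bd [-108.8  410.5  165.7] w 0.249 F [ 1.2  0.3 -2.5] t 21.93 tilt [-0.0476 -0.019 ]
```

View pics/mix3.png

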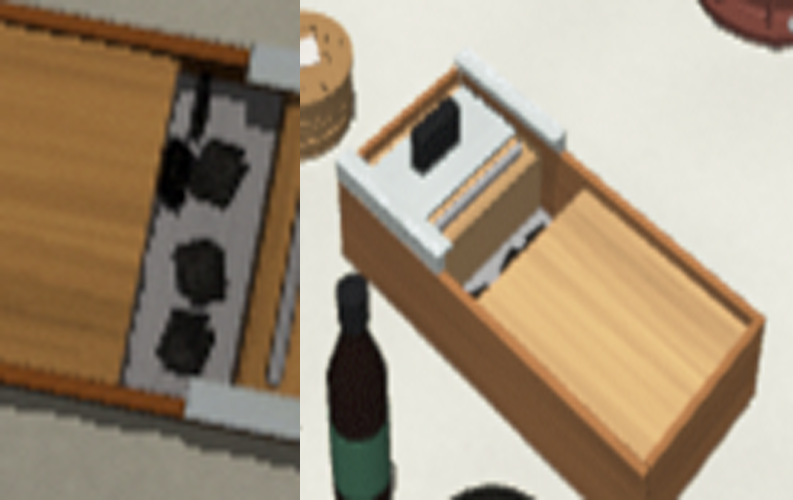

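The deck is empty and five dark pieces are below deck level in the chute: three flat at 217,175, 200,270 and 187,343, and two propped on edge at 172,175 and 200,105. The hatch is flat beyond the ridge. Now I'll stand the scraper back in its tray.

Request:
{"name": "send_rows", "arguments": {"series": [10, 12, 2, 0, 255, 15, 10, 2, 0, 255, 15, 0, 0, 0, 255, 15, 0, 0, 0, 255, 10, 0, 0, 0, 255, 0, 0, 0, 0, 255]}}

```text
t: 22.78
tool_pos: [0.5141, 0.3988, 0.0927]
tcp_rot: [0.004, 0.725, -0.021, 0.688]
wrist_force: [-0.2, -0.6, -1.1]
grip_width: 0.243
```

Run:
```python
from m import *
go([.512,.4042,.0515],88.36)
```

```text
turn -0.37 shift [41.2  6.4 -0.1] pos [0.5141 0.3988 0.0927] bd [-110.9  428.    92.7] w 0.243 F [-0.2 -0.6 -1.1] t 22.77 tilt [-0.0519 -0.023 ]
```

Request:
{"name": "send_rows", "arguments": {"series": [8, 5, 0, 0, 255, 10, 0, 0, 0, 255, 10, 0, 0, 0, 255, 5, 0, 0, 0, 255, 0, 0, 0, 0, 255]}}

```text
t: 23.4
tool_pos: [0.5133, 0.4037, 0.0586]
tcp_rot: [0.005, 0.724, -0.021, 0.689]
wrist_force: [-0.6, 0.6, -2.0]
grip_width: 0.25
```

Run:
```python
from m import *
go([.512,.4042,.0515],88.36)
```

```text
turn -0.38 shift [ 7.2  0.6 -1. ] pos [0.5133 0.4037 0.0586] bd [-112.6  432.8   58.6] w 0.25 F [-0.6  0.6 -2. ] t 23.4 tilt [-0.0499 -0.0218]
```

Request:
{"name": "send_rows", "arguments": {"series": [3, 0, 0, 0, 255, 2, 0, 0, 0, 255, 1, 0, 0, 0, 255, 1, 0, 0, 0, 255, 0, 0, 0, 0, 255]}}

```text
t: 24.02
tool_pos: [0.5138, 0.404, 0.0524]
tcp_rot: [0.005, 0.724, -0.02, 0.69]
wrist_force: [-0.4, -0.0, -1.2]
grip_width: 0.245
```

Run:
```python
from m import *
go([.512,.4042,.0515],88.36)
```

```text
turn -0.39 shift [ 0.9  0.1 -1.8] pos [0.5138 0.404  0.0524] bd [-112.2  433.1   52.4] w 0.245 F [-0.4 -0.  -1.2] t 24.02 tilt [-0.0481 -0.0207]
```

Force is unloading, so it's at the floor. I'll lower 1 mm more, release and retreat.

Request:
{"name": "send_rows", "arguments": {"series": [1, 0, 0, 0, 255, 0, 0, 0, 0, 255, 0, 0, 0, 0, 130, 0, 0, 0, 0, 110, 0, 0, 0, 0, 100, 0, 0, 0, 0, 100, 0, 0, 0, 0, 100, -10, 0, 0, 0, 100, -25, 0, 0, 0, 100, -40, 0, 0, 0, 100, -40, 0, 0, 0, 100, -30, 0, 0, 0, 100, 0, 25, -20, 0, 100, 0, 35, -35, 0, 100, 0, 35, -35, 0, 100, 0, 35, -35, 0, 100, 0, 0, 0, 0, 100, 0, 0, 0, 0, 100]}}

```text
t: 26.28
tool_pos: [0.4014, 0.5468, 0.2154]
tcp_rot: [0.009, 0.72, -0.018, 0.694]
wrist_force: [0.1, 1.1, -0.2]
grip_width: 0.608
```

Run:
```python
from m import *
go([.512,.4042,.0515],88.36)
a=eyes.read_camera('top')['color'][120:300,140:430]; b=eyes.read_camera('scene')['color'][130:310,240:510]
cv2.imwrite('pics/fin.png',np.vstack([cv2.resize(a,(480,298),interpolation=cv2.INTER_CUBIC),cv2.resize(b,(480,300),interpolation=cv2.INTER_CUBIC)]))
```

```text
turn -0.54 shift [ 161.3 -137.2  120.6] pos [0.4014 0.5468 0.2154] bd [-249.1  552.5  215.4] w 0.608 F [ 0.1  1.1 -0.2] t 26.27 tilt [-0.0371 -0.0119]
```

View pics/fin.png

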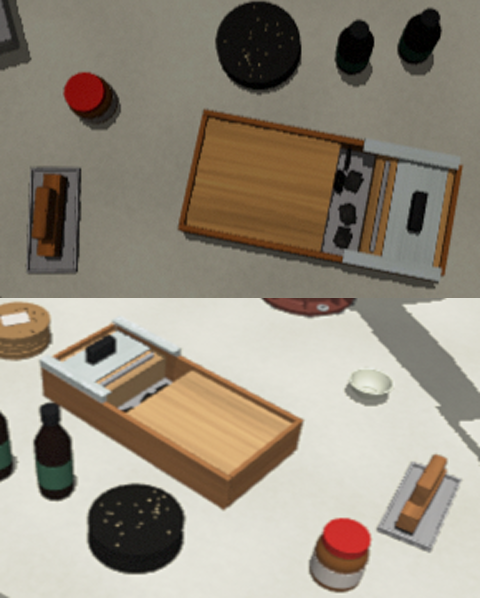

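The scraper stands upright in its tray (48,215). The deck is clear, the pieces are in the chute, the hatch lies flat beyond the ridge, and the bystanders in view haven't moved.

```bash
python3 -c "
from bench import ctrl; print(ctrl.sign_off())"
```

```text
the job is handed in; nothing more can be done
None
```

The job is done and handed in at about 26 s of the 67 s allowed. I lifted the hatch 13 mm over the ridge and set it down with its handle at board y ≈ -133. I then swept all five pieces into the chute in one pass, stood the scraper back in its tray and backed the gripper away.

**Last checks:**
- **Deck and hatch:** The final top and scene views show the deck empty and the hatch flat between the ridge and the end lip.
- **Scraper:** It stands upright inside its tray.
- **Bystanders:** The bottles, jar and stacks visible in those last views look unmoved. The third bottle was outside them, and the arm never went near it.
- **Forces:** The wrist force readings I took between moves stayed under about 4 N.

**Less certain:**
- **Propped pieces:** Two of the five pieces look propped on edge in the chute rather than flat. Both are below deck level; I inferred that they reach the pan's floor, because the pieces are shorter than the shaft is deep.
- **Tool tilt:** The tool picked up about 3° of tilt during the faster move to the scraper. It held steady while carrying the scraper and had no visible effect.

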